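Free the eccentric lock and close the ring jig

ROBOT

A 7-joint arm with a two-finger parallel gripper is mounted at the origin on the work surface. World frame = base frame: x ahead of the robot, y to its left, z up, the work surface at z = 0. Lengths are in m, angles in degrees, forces in N, time in s.
With the tool pointing down it reaches from about 0.425 to 0.875 m from the base axis. Payload 4.7 kg.
Tool frame: the origin (TCP) lies midway between the tips of the shut fingers; the grasp point (between the pads) lies 19 mm behind it; z points along the fingers, y is the line along which they close (so a half turn about z gives the same grasp; the last joint's range is limited). The gripper opens to 87 mm and grips with 3 to 60 N. Pads are 19 mm wide; open, the fingers measure 117 mm over their backs; the gripper's body (75 mm by 190 mm) begins 51 mm behind the grasp point.
Start: joints at [-66.916, 18.392, -4.016, 83.108, 1.295, 78.541, -3.26], TCP at [0.246, 0.601, 0.223] pointing down, gripper open.
Joint ranges: [-163.93, 163.93], [-17.29, 119.83], [-79.2, 71.16], [3.27, 140.29], [-89.18, 269.18], [5.43, 117.66], [-154.24, 154.24]. Speed limits (degrees/s): [147.25, 147.25, 180, 180, 180, 180, 180].

INTERFACE

Orientations are given as [roll, pitch, yaw] about the fixed x, y, z axes, in that order (R = Rz(yaw) Ry(pitch) Rx(roll)).
In Python, from cell import env, viewer, boxes_of, masks_of gives the robot as it stands. The module is installed in compiled form; this text tells all that it offers.
- The arm moves only by the tool apply_moves, never from a script. Its argument "moves" is a list of rows, each a list of 7 numbers: the shift along the tool's x, y, z scaled (see below), then the turn, a rotation vector about the tool's x, y, z scaled (see below), then the opening, from 0 (shut) to 1 (fully open). A call has 1 to 20 rows; each row is the pose to reach, as a shift and turn from the pose commanded when the call began, along the tool's axes at that moment; what a row does not reach only later rows make up. The controller multiplies each number of a shift by 0.2 m and each number of a turn by 1.5 rad. A row lasts 1/10 s, in which the tool goes at most 50 mm and 8.59 degrees, less where a joint would pass 70% of its speed; a pose out of reach is approached as far as the arm can. A call with a number of a shift or a turn outside -1 to 1 is refused whole. A call with a gripper value outside its range is refused whole. The fingers move at their own pace and stop on an object; "grip_force" is the grip in N (left out, the last holds). Time passes only in rows, so rows that repeat a pose let the fingers close. It gives the time, the measured TCP pose, the force, the opening and the grip force at its end, in the units of the state.
- env.get_obs(): the state, without advancing time (a new reading comes with each control period).
- viewer.read_camera(name): name is "side" or "top"; returns the picture (420x560x3 uint8, red, green, blue); there is no depth.
- viewer.get_calibration(name): a dict with "fov_y" (degrees; the focal length in pixels is half the picture's height over the tangent of half this angle, whatever the lens; pixels are square), "cx", "cy" (the principal point, pixels), "position" and "orientation" of the camera in the world. Camera axes: x right, y up, looking along -z (the intrinsics and any distortion apply to the point x, -y, -z); pixel columns grow to the right and rows downward; lengths in m; the calibration is good to about 2 mm. A picture is of the moment at which its call begins. get_calibration takes no time and is no camera call.
- env.sign_off(): hands the job in; it is judged then, once.
Trained networks look in the newest picture that a camera, given by its name, has taken for a name from the list of things; names that differ only in an ending like _2 or _b are one class to them, and where a whole thing is asked for, a point or a joint stands for the part that bears it (a point fixed in the world has none). Each returns a list of dicts, best first, with "conf" (0 to 1); they miss things now and then, are a little off and sometimes report something else, mostly with a low value. They report only what shows in the picture. A call takes as long as a camera call.
- boxes_of(camera, target): "location" ([column, row] in pixels, amid what is visible of it).
- masks_of(camera, target): "pixels" (420x560 bool, what is visible of it) and "location" ([column, row] in pixels, amid what is visible of it).
The state is a dict: "time_s": time; "qpos": joint angles; "joint_velocities": joint speeds; "effort": joint torques, N m; "tool_pos": TCP position; "tool_rot": TCP orientation; "force": force on the tool from outside, world axes, zero at the start; "wrist_torque": the same for the moment, N m; "grip_width": finger opening in m; "grasp_force": force on a finger pad.
Only numpy, scipy, OpenCV 4.12 (cv2) and the standard library are available. Lean on these libraries where they do the work, as an engineer would, in place of code of your own. Each camera call takes 0.05 s, during which the arm holds its last target. There are 200 camera calls.

TASK

Close the jeweller's ring jig, pushing gently with the fingertips and gripping nothing. First push the blue peg round so that the eccentric cam sits at its low point (peg over the red line, pointing straight forward), and only then push the wooden plate of the brass slide forward until it is fully home; take the fingers away with the cam still at low. Do not lift or shift the blue ring on its post, the steel bowl, the burnisher or the blue wax block.

Things in the scene. Friction and masses are not known exactly. Their poses are not given: they have to be found in the camera images.
- jig: fixed aluminium base plate of the jig, spanning x -95..95, y -87..103 mm in its frame, 12 thick; origin on the bench; +x = forward (the way the slide closes, roughly away from the robot), +y left. Place and yaw (within 0.45 rad) vary. A steel fixed jaw (60 wide, top at 32 mm) stands at x 83, y -42. A red line at y 50, x 46..86 mm shows where the peg points when the cam is at low
- cam (a joint): cam angle, rad: 0 = low point faces the follower (peg along jig +x, over the red line); positive = peg anticlockwise from above, to the jig's left. Starts at 1.3 to 2.7: turn it clockwise to 0. It can overshoot (stops at -0.9, 3.0); friction holds it, about 3 N at the peg. Steel disc, radius 25, 12 mm off its axis; the slide goes fully home only within about 0.7 rad of 0
- slide (a joint): travel of the brass slide along jig +x, m: 0 = fully back, 0.036 = fully home (stop with a rubber buffer, about 3 N per mm beyond). Starts at 0 to 0.010. Friction about 3 N holds it where it is left; no spring. With the cam at its high point it is blocked at about 0.015. Pushing under 20 N is ample; force over 38 N is too rough
- cam_axis (a point): the cam's turning axis, 31 mm above the bench, at x = -8.5, y = 50 mm of the jig (fixed)
- cam_peg (a point): centre of the top of the blue upright peg, 14 mm diameter, from 31 to 67 mm above the bench, 42 mm from the cam axis, carried by a dark lever (18 mm wide, top at 31 mm). Push the side of the peg. The brass follower bar that the lever swings over is lower (top 23 mm above the bench)
- slide_pad (a point): centre of the rear face (facing jig -x) of the light wooden push plate on the slide: 60 mm wide (y), 12 mm thick, from 22 to 62 mm above the bench, this point 47 mm above it; at x = -75.5 mm + slide travel, y = -42 mm of the jig. Push it along jig +x
- wax_ring: loose blue ring, outer diameter 25, bore 17, height 8 mm, origin at the centre of its underside; it lies on the plate over a steel post (14 mm diameter, top at 28 mm) at x = 58, y = -42 mm of the jig. The closing V jaw stops just short of it. Leave it
- bowl: loose steel bowl, rim radius 34, height 32 mm, origin at the centre of its underside, to the left of the jig. Leave it
- burnisher: loose burnisher lying on the bench right of the jig: wooden grip 50 x 20 x 22 mm centred 20 mm behind its origin, steel rod reaching 90 mm ahead along its x; origin on the bench surface. Leave it
- wax_block: loose blue wax block 30 x 50 x 22 mm beyond the jig, origin at the centre of its underside. Leave it

How it is judged:
By the outcome, as a careful person would: the job done as asked, in the order asked, and still so for the second after the job is handed in, with the robot touching nothing.
It also fails if it takes over 54 s, if anything falls off the work surface, if the arm or the gripper's body presses on something with over 40 N, if the wrist force passes 120 N, or if a joint passes its speed limit or range.

## Working session

There is one attempt and no reset: what is moved stays moved. The work goes in short steps, Python scripts to look and compute and a tool call to move; the robot and the scene stay as the last step left them, time stands still between calls to the robot, and variables do not carry over. Pictures are saved under pics/ and viewed, at most 10 in all, crops included, and the job is handed in when it is done.

Besides the shell and the picture viewer there is one more tool, called after ">>>" as name(argument=value, ...) on one line, values as JSON. apply_moves: Moves the arm, as the interface text tells. Shifts and turns lie within -1 to 1; 1 stands for 0.2 m of shift or 1.5 rad of turn. Its arguments: {"type":"object","properties":{"moves":{"type":"array","items":{"type":"array","items":{"type":"number","minimum":-1,"maximum":1}}},"grip_force":{"type":"number"}},"required":["moves"]}

```bash
mkdir -p pics; python3 - <<'E'
from cell import env, viewer, boxes_of, masks_of
import cv2
o=env.get_obs();print({k:o[k] for k in('time_s','tool_pos','tool_rot','force','grip_width')})
for c in('side','top'):
    im=viewer.read_camera(c);cv2.imwrite(f'pics/{c}0.png',im[:,:,::-1]);print(viewer.get_calibration(c))
    for t in('cam_peg','cam_axis','slide_pad','wax_ring','jig','bowl','burnisher','wax_block'):
        print(c,t,[(b['location'],round(b['conf'],2)) for b in boxes_of(c,t)[:2]])
E
```

```text
{'time_s': 0.0, 'tool_pos': array([0.24618688, 0.60096278, 0.22142615]), 'tool_rot': array([-1.79888609e+02,  3.65746289e-03,  1.57728253e+02]), 'force': array([ 0.58995138,  0.43990059, -0.27931848]), 'grip_width': 0.0871011919451325}
{'fov_y': 43.44739425465954, 'cx': 281.6487737590009, 'cy': 218.73898784960937, 'position': array([ 0.49921962, -0.93706313,  0.6250553 ]), 'orientation': array([59.8087243 ,  1.18215293, -8.55090942])}
side cam_peg [([253.4, 256.2], 0.91)]
side cam_axis [([254.2, 255.0], 0.63)]
side slide_pad [([246.5, 286.0], 0.85)]
side wax_ring [([291.0, 295.0], 0.55)]
side jig [([264.6, 281.9], 0.6)]
side bowl [([245.3, 229.2], 0.89)]
side burnisher [([259.2, 336.0], 0.85)]
side wax_block [([333.1, 265.3], 0.9)]
{'fov_y': 47.16592964129762, 'cx': 280.11318379324325, 'cy': 206.32497045992397, 'position': array([0.55778156, 0.0316685 , 1.11236826]), 'orientation': array([  3.4066595 ,  -0.75012773, -91.30141361])}
top cam_peg [([311.7, 227.7], 0.58)]
top cam_axis [([410.0, 237.6], 0.75), ([310.6, 231.5], 0.36)]
top slide_pad [([351.9, 247.3], 0.78)]
top wax_ring [([359.3, 204.6], 0.52)]
top jig [([334.2, 227.7], 0.71)]
top bowl [([263.1, 234.0], 0.77)]
top burnisher [([408.2, 240.0], 0.68)]
top wax_block [([324.2, 164.3], 0.89)]
```

```bash
python3 - <<'E'
import cv2
a=cv2.imread('pics/top0.png')[130:290,220:450]
cv2.imwrite('pics/top0c.png',cv2.resize(a,None,fx=3.4,fy=3.4,interpolation=cv2.INTER_CUBIC))
a=cv2.imread('pics/side0.png')[190:360,170:370]
cv2.imwrite('pics/side0c.png',cv2.resize(a,None,fx=3.5,fy=3.5,interpolation=cv2.INTER_CUBIC))
E
```

```text
(no output)
```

View pics/top0c.png

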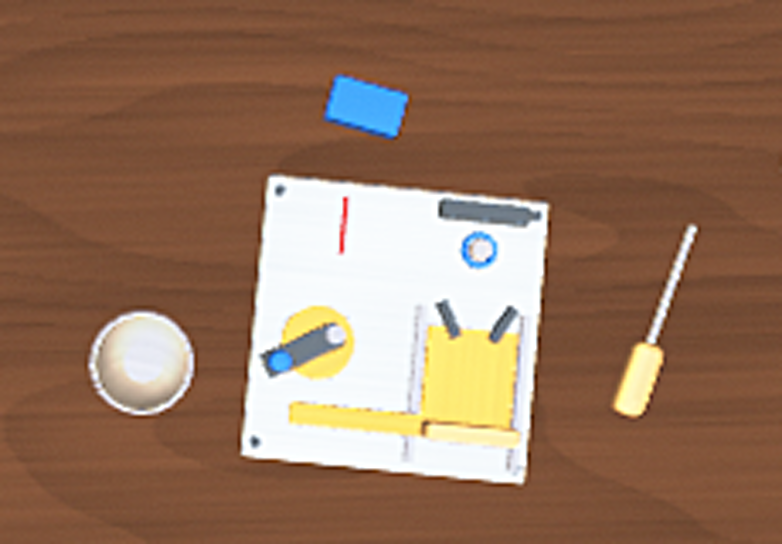

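View pics/side0c.png

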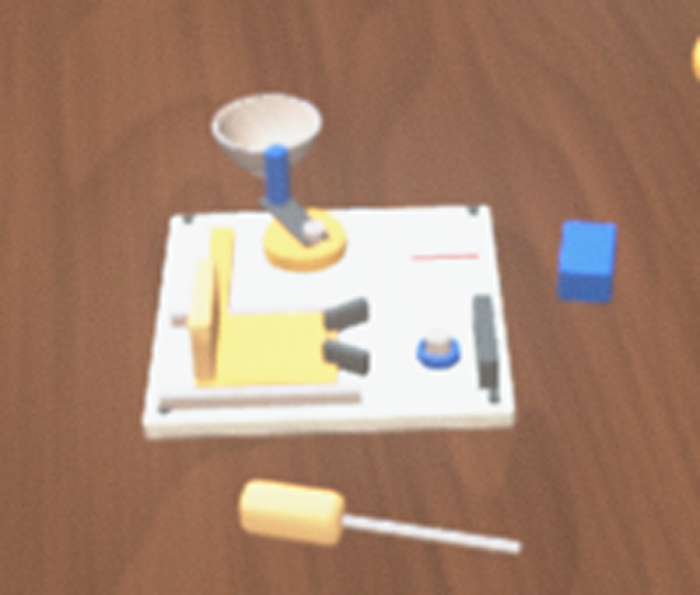

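The top crop shows the jig with corners near (270,177), (548,203), (524,484) and (242,455), the peg top at (280,361) pointing back-left, the cam screw at (336,334), and the pad rear at about y=440. The side crop agrees: the peg is in front of the bowl and the slide is well back.

```bash
cat > h.py <<'E'
import numpy as np
from scipy.spatial.transform import Rotation as R
from scipy.optimize import least_squares
from cell import env, viewer, boxes_of, masks_of
def cam(c):
    k=viewer.get_calibration(c); return k, R.from_euler('xyz',k['orientation'],degrees=True), 210/np.tan(np.radians(k['fov_y']/2))
def proj(c,P):
    k,r,f=cam(c); p=r.inv().apply(np.atleast_2d(P)-k['position']); return np.c_[k['cx']+f*p[:,0]/-p[:,2], k['cy']-f*p[:,1]/-p[:,2]]
def ray(c,uv,z):
    k,r,f=cam(c); d=r.apply([(uv[0]-k['cx'])/f,-(uv[1]-k['cy'])/f,-1]); t=(z-k['position'][2])/d[2]; return k['position']+t*d
def J2W(j,P):
    P=np.atleast_2d(P); c,s=np.cos(j[2]),np.sin(j[2]); return np.c_[j[0]+c*P[:,0]-s*P[:,1], j[1]+s*P[:,0]+c*P[:,1], P[:,2]]
def W2J(j,P):
    P=np.atleast_2d(P)-[j[0],j[1],0]; c,s=np.cos(j[2]),np.sin(j[2]); return np.c_[c*P[:,0]+s*P[:,1], -s*P[:,0]+c*P[:,1], P[:,2]]
E
python3 - <<'E'
from h import *
M=np.array([[95,103,12],[95,-87,12],[-95,-87,12],[-95,103,12],[86,50,12],[46,50,12],[58,-42,28]])/1e3
pt=np.array([[270,177],[548,203],[524,484],[242,455],[346,197],[341,254],[480,249]])/3.4+[220,130]
ps=np.array([[490,207],[513,412],[147,427],[172,215],[477,257],[413,258],[438,335]])/3.5+[170,190]
def res(j,w): 
    r=[(proj(c,J2W(j,M))-p) for c,p in(('top',pt),('side',ps)) if c in w]; return np.vstack(r).ravel()
for w in(['top'],['side'],['top','side']):
    s=least_squares(res,[.5,0,0],args=(w,)); print(w,s.x,np.abs(s.fun).max(), np.sqrt(np.mean(s.fun**2)))
j=s.x; np.save('j.npy',j); print(np.round(s.fun.reshape(-1,2),1).tolist())
pw=ray('top',np.array([280,361])/3.4+[220,130],.067); ax=J2W(j,[-.0085,.05,.031])[0]
pj=W2J(j,pw)[0]; d=pj-[-.0085,.05,0]; print('peg',pw,pj,np.hypot(*d[:2]),np.arctan2(d[1],d[0]))
ps_=ray('side',np.array([277,148])/3.5+[170,190],.067); d=W2J(j,ps_)[0]-[-.0085,.05,0];print('side peg',ps_,np.hypot(*d[:2]),np.arctan2(d[1],d[0]))
# pad: top rear edge mid in top image
for uv in([425,436],[519,446]): print('pad rear top',W2J(j,ray('top',np.array(uv)/3.4+[220,130],.062)))
for n,c,z in(('bowl','top',.02),('burnisher','top',.01),('wax_block','top',.022)):
    pp=ray(c,boxes_of(c,n)[0]['location'],z);print(n,pp,W2J(j,pp))
print('axis',ax)
E
```

```text
['top'] [ 0.57232619 -0.12007485 -0.12107387] 0.5178158098450467 0.254366392264373
['side'] [ 0.57567309 -0.11938737 -0.12215294] 0.8768063821519263 0.5518172737635415
['top', 'side'] [ 0.57424714 -0.11995094 -0.12124196] 1.625396944271074 0.7048478351384323
[[-0.3, -1.4], [-0.0, -0.8], [-0.1, -0.8], [-0.1, -0.5], [-0.1, -1.1], [-0.3, -0.6], [0.4, -0.8], [-1.0, 0.0], [0.1, 0.1], [-1.6, -0.6], [-0.7, 0.7], [0.1, 0.4], [-1.4, 0.8], [-0.4, 0.2]]
peg [ 0.55374242 -0.03021554  0.067     ] [-0.03120726  0.08659672  0.067     ] 0.04306901130612708 2.1261333221257965
side peg [ 0.55772946 -0.02841574  0.067     ] 0.04324675847550854 2.024814328705169
pad rear top [[-0.06977147 -0.01075561  0.062     ]]
pad rear top [[-0.0702254  -0.07137525  0.062     ]]
bowl [0.56050663 0.05586829 0.02      ] [[-0.03490413  0.17286673  0.02      ]]
burnisher [ 0.53924253 -0.27631039  0.01      ] [[-0.01583673 -0.15944528  0.01      ]]
wax_block [ 0.71633338 -0.08700525  0.022     ] [[0.13705859 0.04988848 0.022     ]]
axis [ 0.57185679 -0.06928994  0.031     ]
```

>>> apply_moves(moves=[[-0.25,-0.25,0,0,0,-0.05,0],[-0.5,-0.5,0,0,0,-0.1,0],[-0.75,-0.75,0,0,0,-0.15,0],[-1,-1,0,0,0,-0.179,0],[-1,-1,0,0,0,-0.179,0],[-1,-1,0,0,0,-0.179,0],[-1,-1,0,0,0,-0.179,0],[-1,-1,0,0,0,-0.179,0],[-1,-1,0,0,0,-0.179,0],[-1,-1,0,0,0,-0.179,0],[-1,-1,0,0,0,-0.179,0],[-1,-1,0,0,0,-0.179,0]])

```text
time_s: 2.25
tool_pos: [0.3553, 0.3412, 0.2224]
tool_rot: [-180.0, -0.0, 173.2]
force: [-0.3, -0.1, 0.1]
grip_width: 0.0025
grasp_force: 0.0
```

>>> apply_moves(moves=[[-0.53,-0.87,0,0,0,0,0],[-0.53,-0.87,0,0,0,0,0],[-0.53,-0.87,0,0,0,0,0],[-0.53,-0.87,0,0,0,0,0],[-0.53,-0.87,0,0,0,0,0],[-0.53,-0.87,0,0,0,0,0],[-0.53,-0.87,0,0,0,0,0],[-0.53,-0.87,0,0,0,0,0]])

```text
time_s: 3.05
tool_pos: [0.4394, 0.1569, 0.2224]
tool_rot: [180.0, -0.0, 173.3]
force: [-0.2, 0.6, -0.1]
grip_width: 0.0001
grasp_force: 0.0
```

>>> apply_moves(moves=[[-0.53,-0.87,0,0,0,0,0],[-0.53,-0.87,0,0,0,0,0],[-0.53,-0.87,0,0,0,0,0],[-0.53,-0.87,0,0,0,0,0],[-0.53,-0.87,0,0,0,0,0],[-0.53,-0.87,0,0,0,0,0],[-0.53,-0.87,0,0,0,0,0],[-0.53,-0.87,0,0,0,0,0],[-0.53,-0.87,0,0,0,0,0],[-0.53,-0.87,0,0,0,0,0]])

```text
time_s: 4.05
tool_pos: [0.5243, -0.0292, 0.2226]
tool_rot: [180.0, 0.0, 173.2]
force: [-0.4, -0.2, 0.3]
grip_width: 0.0004
grasp_force: 0.0
```

```bash
cat > st.py <<'E'
from h import *
import sys
o=env.get_obs(); j=np.load('j.npy')
p=o['tool_pos']; print(round(o['time_s'],2),p.round(4),'jig',(W2J(j,p)[0]*1e3).round(1),'rot',o['tool_rot'].round(2),'F',o['force'].round(1),'w',round(o['grip_width'],4))
if len(sys.argv)>1:
    t=J2W(j,np.array(eval(sys.argv[1]))/1e3)
    Rt=R.from_euler('xyz',o['tool_rot'],degrees=True)
    print((Rt.inv().apply(t-p)/.2).round(3).tolist())
E
python3 st.py '[[-60,83,100],[-60,83,42]]'
```

```text
4.05 [ 0.5243 -0.0292  0.2226] jig [-60.6  84.1 222.6] rot [1.7998e+02 1.0000e-02 1.7322e+02] F [-0.4 -0.2  0.3] w 0.0004
[[-0.003, -0.006, 0.613], [-0.003, -0.006, 0.903]]
```

>>> apply_moves(moves=[[0,0,0.25,0,0,0,0],[0,0,0.5,0,0,0,0],[0,0,0.7,0,0,0,0],[0,0,0.8,0,0,0,0],[0,0,0.9,0,0,0,0],[0,0,0.9,0,0,0,0],[0,0,0.9,0,0,0,0]])

```text
time_s: 4.75
tool_pos: [0.5245, -0.0301, 0.0429]
tool_rot: [-180.0, -0.0, 173.1]
force: [0.4, -0.3, 0.7]
grip_width: 0.0007
grasp_force: 0.0
```

>>> apply_moves(moves=[[-0.02,0,0,0,0,0,0],[-0.04,0,0,0,0,0,0],[-0.06,0,0,0,0,0,0],[-0.08,0,0,0,0,0,0],[-0.1,0,0,0,0,0,0],[-0.12,0,0,0,0,0,0],[-0.14,0,0,0,0,0,0],[-0.15,0,0,0,0,0,0]])

```text
time_s: 5.55
tool_pos: [0.5528, -0.032, 0.0418]
tool_rot: [179.9, -0.2, 173.2]
force: [-4.1, 2.8, 0.2]
grip_width: 0.0005
grasp_force: 1.9
```

```bash
python3 st.py; python3 - <<'E'
from h import *
import cv2
for c,s in(('top',np.s_[130:290,220:450]),('side',np.s_[140:360,170:370])):
    cv2.imwrite(f'pics/{c}1.png',cv2.resize(viewer.read_camera(c)[s][:,:,::-1],None,fx=2.5,fy=2.5,interpolation=cv2.INTER_CUBIC))
a=cv2.imread('pics/top1.png');b=cv2.imread('pics/side1.png');h=max(len(a),len(b));f=lambda i:cv2.copyMakeBorder(i,0,h-len(i),0,0,0)
o=np.hstack([f(a),f(b)]);cv2.imwrite('pics/m1.png',cv2.resize(o,None,fx=.74,fy=.74))
E
```

```text
5.55 [ 0.5528 -0.032   0.0418] jig [-31.9  84.7  41.8] rot [179.91  -0.24 173.2 ] F [-4.1  2.8  0.2] w 0.0005
```

View pics/m1.png

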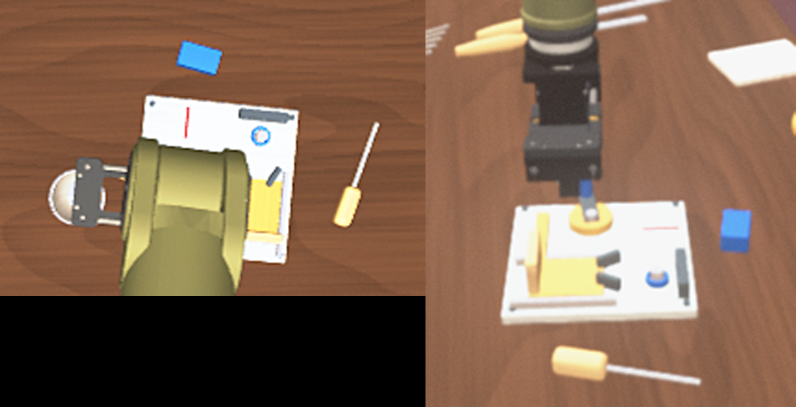

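The side view shows the shut fingers behind the peg at about (585,190), with the lever now pointing left: the push is working, at a force of about 5 N. The arm hides the jig from the top camera.

>>> apply_moves(moves=[[-0.02,0,0,0,0,0,0],[-0.04,0,0,0,0,0,0],[-0.06,0,0,0,0,0,0],[-0.08,0,0,0,0,0,0],[-0.1,0,0,0,0,0,0],[-0.12,0,0,0,0,0,0],[-0.14,0,0,0,0,0,0],[-0.16,0,0,0,0,0,0],[-0.18,0,0,0,0,0,0],[-0.18,0,0,0,0,0,0]])

```text
time_s: 6.65
tool_pos: [0.5878, -0.0424, 0.0418]
tool_rot: [-179.7, -0.3, 172.9]
force: [-7.3, -3.7, 0.4]
grip_width: 0.0006
grasp_force: 3.3
```

```bash
python3 - <<'E'
from h import *
j=np.load('j.npy'); viewer.read_camera('side')
for b in boxes_of('side','cam_peg'): print(b)
m=masks_of('side','cam_peg')
for b in m[:1]:
    ys,xs=np.where(b['pixels']);print(b['conf'],xs.min(),xs.max(),ys.min(),ys.max(),xs[ys<ys.min()+3].mean())
for th in(1.2,.9,.75,.6): print(th,proj('side',J2W(j,[-.0085+.042*np.cos(th),.05+.042*np.sin(th),.067])))
E
python3 st.py
```

```text
{'location': [264.9, 257.6], 'conf': 0.91}
0.77 253 279 238 268 273.6923076923077
1.2 [[266.04916697 231.66795857]]
0.9 [[271.4645586  233.11748334]]
0.75 [[273.79235235 234.16238801]]
0.6 [[275.79704649 235.39593132]]
6.8 [ 0.5887 -0.0404  0.042 ] jig [ 4.7 80.7 42. ] rot [-1.7989e+02 -1.4000e-01  1.7299e+02] F [-5.2  0.5 -0.5] w 0.0007
```

>>> apply_moves(moves=[[0.06,0,0,0,0,0,0],[0.1,0,0,0,0,0,0],[0.1,0.09,0,0,0,0,0],[0.1,0.18,0,0,0,0,0],[0.1,0.18,0,0,0,0,0],[-0.02,0.18,0,0,0,0,0],[-0.125,0.18,0,0,0,0,0],[-0.125,0.18,0,0,0,0,0],[-0.125,0.16,0,0,0,0,0],[-0.125,0.14,0,0,0,0,0],[-0.125,0.12,0,0,0,0,0],[-0.125,0.1,0,0,0,0,0],[-0.125,0.08,0,0,0,0,0],[-0.125,0.06,0,0,0,0,0],[-0.125,0.04,0,0,0,0,0],[-0.125,0.02,0,0,0,0,0],[-0.125,0,0,0,0,0,0],[-0.125,0,0,0,0,0,0]])

```text
time_s: 8.6
tool_pos: [0.6191, -0.0371, 0.0445]
tool_rot: [179.7, 0.5, 173.3]
force: [5.6, 5.8, 1.4]
grip_width: 0.0004
grasp_force: 3.6
```

```bash
cat > pk.py <<'E'
from h import *
import cv2,sys
j=np.load('j.npy'); im=viewer.read_camera('side')
ths=np.linspace(-.9,2.2,311)
hsv=cv2.cvtColor(im,cv2.COLOR_RGB2HSV)
for b in masks_of('side','cam_peg')[:1]:
    m=b['pixels']&cv2.inRange(hsv,(100,120,50),(125,255,255)).astype(bool)
    ys,xs=np.where(m);print('mask',b['conf'],xs.min(),xs.max(),ys.min(),ys.max(),'blue centroid',xs.mean(),ys.mean())
    for th in(.75,.5,.3,.15,0,-.15): print(th,proj('side',J2W(j,[[-.0085+.042*np.cos(th),.05+.042*np.sin(th),z] for z in(.067,.049,.031)])).round(1).tolist())
cv2.imwrite(sys.argv[1],cv2.resize(im[170:340,170:370,::-1],None,fx=3.5,fy=3.5,interpolation=cv2.INTER_CUBIC))
E
python3 pk.py pics/s2.png; python3 st.py
```

```text
mask 0.67 275 280 236 251 blue centroid 277.8961038961039 243.05194805194805
0.75 [[273.8, 234.2], [274.0, 241.7], [274.3, 249.1]]
0.5 [[276.9, 236.3], [277.2, 243.9], [277.4, 251.4]]
0.3 [[278.7, 238.3], [278.9, 246.0], [279.1, 253.4]]
0.15 [[279.4, 240.0], [279.6, 247.6], [279.9, 255.1]]
0 [[279.8, 241.7], [280.0, 249.4], [280.2, 256.9]]
-0.15 [[279.6, 243.4], [279.8, 251.1], [280.0, 258.7]]
8.7 [ 0.6189 -0.0374  0.0445] jig [34.3 87.3 44.5] rot [179.71   0.46 173.27] F [6.7 6.4 1.4] w 0.0003
```

View pics/s2.png

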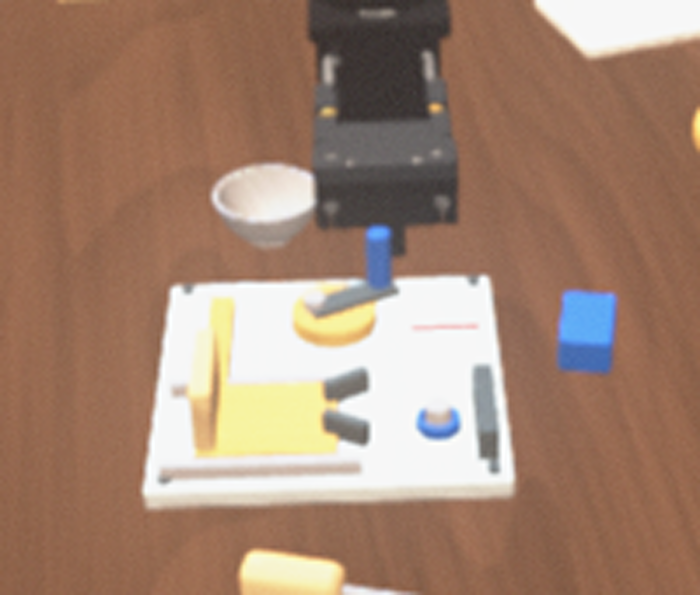

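The side crop shows the lever at about 0.5 rad, peg top at (378,232), with the finger on its left side. I'll keep pushing to the right.

>>> apply_moves(moves=[[-0.01,-0.015,0,0,0,0,0],[-0.015,-0.03,0,0,0,0,0],[-0.02,-0.045,0,0,0,0,0],[-0.02,-0.06,0,0,0,0,0],[-0.02,-0.075,0,0,0,0,0],[-0.02,-0.075,0,0,0,0,0]])

```text
time_s: 9.3
tool_pos: [0.6186, -0.0558, 0.0437]
tool_rot: [179.9, 0.2, 173.2]
force: [2.8, 2.6, 3.3]
grip_width: 0.0008
grasp_force: 1.8
```

```bash
python3 pk.py pics/s3.png; python3 st.py
```

```text
9.4 [ 0.6179 -0.0558  0.0433] jig [35.6 68.9 43.3] rot [1.7994e+02 1.1000e-01 1.7315e+02] F [3.2 2.8 2.8] w 0.0002
```

View pics/s3.png

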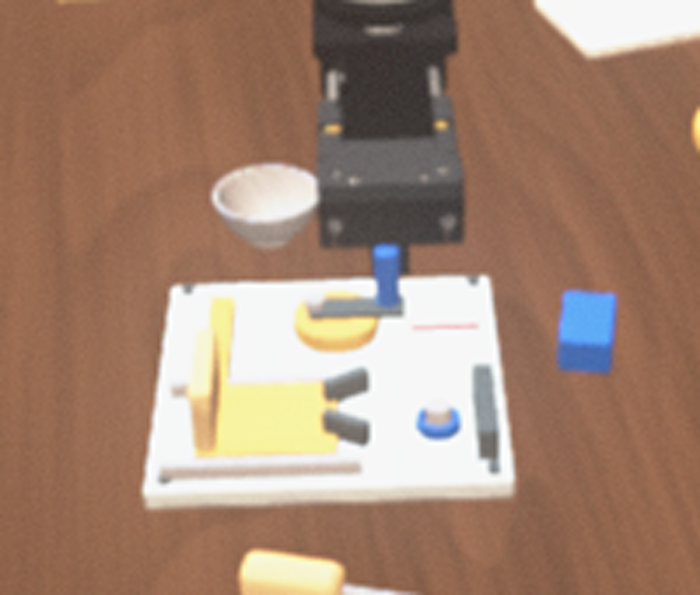

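The side crop shows the lever almost parallel to the jig's edge, peg top at (386,248), so about 0.07 rad. I'll nudge it slightly further, then retreat left and up to look.

>>> apply_moves(moves=[[0,-0.008,0,0,0,0,0],[0,-0.015,0,0,0,0,0],[0,-0.015,0,0,0,0,0],[0,0.02,0,0,0,0,0],[0,0.1,0,0,0,0,0],[0,0.15,0,0,0,0,0],[0,0.15,-0.2,0,0,0,0],[0.1,0.15,-0.45,0,0,0,0],[0.3,0.1,-0.5,0,0,0,0],[0.5,0,-0.5,0,0,0,0],[0.7,-0.2,-0.5,0,0,0,0],[0.7,-0.5,-0.5,0,0,0,0],[0.7,-0.56,-0.5,0,0,0,0],[0.7,-0.56,-0.5,0,0,0,0],[0.7,-0.56,-0.5,0,0,0,0],[0.7,-0.56,-0.5,0,0,0,0]])

```text
time_s: 11.0
tool_pos: [0.4648, -0.1492, 0.1423]
tool_rot: [180.0, -0.0, 173.3]
force: [-0.0, 0.5, -0.3]
grip_width: 0.0007
grasp_force: 0.0
```

```bash
python3 pk.py pics/s4.png; python3 st.py '[[-95,-42,110],[-95,-42,42]]'
```

```text
mask 0.8 277 282 242 257 blue centroid 280.1267605633803 248.77464788732394
0.75 [[273.8, 234.2], [274.0, 241.7], [274.3, 249.1]]
0.5 [[276.9, 236.3], [277.2, 243.9], [277.4, 251.4]]
0.3 [[278.7, 238.3], [278.9, 246.0], [279.1, 253.4]]
0.15 [[279.4, 240.0], [279.6, 247.6], [279.9, 255.1]]
0 [[279.8, 241.7], [280.0, 249.4], [280.2, 256.9]]
-0.15 [[279.6, 243.4], [279.8, 251.1], [280.0, 258.7]]
11.1 [ 0.4648 -0.1494  0.1423] jig [-105.1  -42.5  142.3] rot [-1.8000e+02 -4.0000e-02  1.7327e+02] F [ 0.7 -0.3  0.1] w 0.0004
[[-0.05, 0.002, 0.161], [-0.051, 0.002, 0.501]]
```

View pics/s4.png

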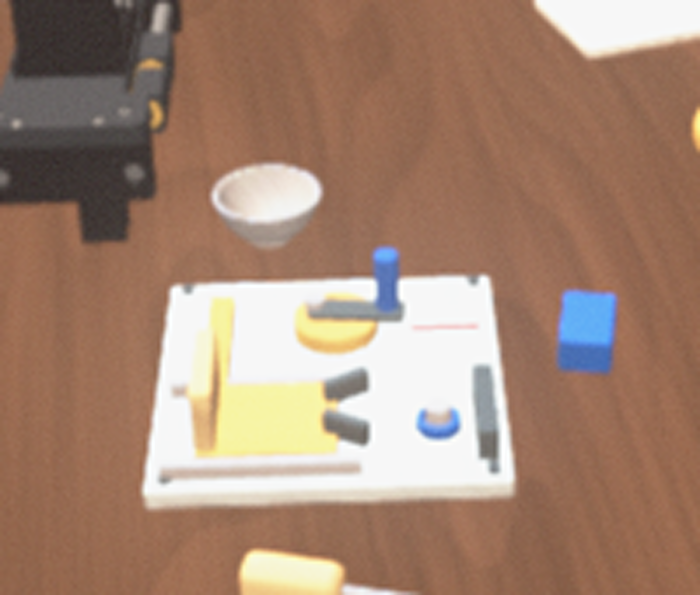

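The side view shows the peg free at (386,254) and the lever nearly parallel to the red line. The bowl, ring and block haven't moved. I'll check the angle from the top.

```bash
python3 - <<'E'
from h import *
import cv2
im=viewer.read_camera('top'); j=np.load('j.npy')
hsv=cv2.cvtColor(im,cv2.COLOR_RGB2HSV); m=cv2.inRange(hsv,(100,120,50),(125,255,255))
n,l,s,c=cv2.connectedComponentsWithStats(m)
print([(s[i,4],c[i].round(1)) for i in range(1,n) if s[i,4]>8])
for th in(.2,0,-.2): print(th,proj('top',J2W(j,[-.0085+.042*np.cos(th),.05+.042*np.sin(th),.065])))
cv2.imwrite('pics/t4.png',cv2.resize(im[130:290,220:450,::-1],None,fx=3.4,fy=3.4,interpolation=cv2.INTER_CUBIC))
E
```

```text
[(np.int32(684), array([430.3,  80.8])), (np.int32(310), array([327.1, 161. ])), (np.int32(39), array([360.2, 203.1])), (np.int32(39), array([323. , 209.2]))]
0.2 [[317.9689062  208.27688948]]
0 [[321.80574699 208.27402849]]
-0.2 [[325.57073055 209.0331723 ]]
```

View pics/t4.png

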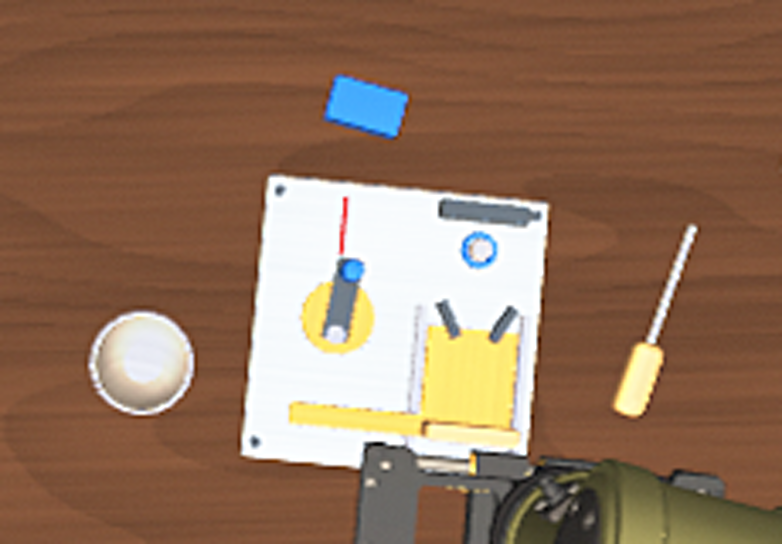

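The top view puts the peg at about -0.04 rad, in line with the red line. The cam is at low, and the loose things are where they were. Next, the slide.

>>> apply_moves(moves=[[0,0,0.15,0,0,0,0],[0,0,0.3,0,0,0,0],[0,0,0.42,0,0,0,0],[0,0,0.5,0,0,0,0],[0,0,0.5,0,0,0,0],[0,0,0.5,0,0,0,0]])

```text
time_s: 11.75
tool_pos: [0.4647, -0.1507, 0.0427]
tool_rot: [-180.0, -0.0, 173.2]
force: [-0.2, 0.2, -0.6]
grip_width: 0.0004
grasp_force: 0.0
```

>>> apply_moves(moves=[[-0.04,0,0,0,0,0,0],[-0.08,0,0,0,0,0,0],[-0.1,0,0,0,0,0,0],[-0.12,0,0,0,0,0,0],[-0.14,0,0,0,0,0,0],[-0.16,0,0,0,0,0,0],[-0.18,0,0,0,0,0,0],[-0.2,0,0,0,0,0,0],[-0.22,0,0,0,0,0,0],[-0.24,0,0,0,0,0,0],[-0.26,0,0,0,0,0,0],[-0.26,0,0,0,0,0,0]])

```text
time_s: 12.95
tool_pos: [0.517, -0.1574, 0.0425]
tool_rot: [-180.0, 0.1, 173.1]
force: [-1.2, -0.7, -1.4]
grip_width: 0.0007
grasp_force: 0.4
```

```bash
python3 st.py
```

```text
12.95 [ 0.517  -0.1574  0.0425] jig [-52.3 -44.1  42.5] rot [-1.7997e+02  6.0000e-02  1.7312e+02] F [-1.2 -0.7 -1.4] w 0.0007
```

>>> apply_moves(moves=[[-0.015,0,0,0,0,0,0],[-0.03,0,0,0,0,0,0],[-0.03,0,0,0,0,0,0],[-0.03,0,0,0,0,0,0]])

```text
time_s: 13.35
tool_pos: [0.5192, -0.1577, 0.0423]
tool_rot: [179.9, -0.4, 173.1]
force: [-10.1, 1.8, 8.2]
grip_width: 0.0006
grasp_force: 5.2
```

>>> apply_moves(moves=[[-0.01,0,0,0,0,0,0],[-0.02,0,0,0,0,0,0],[-0.02,0,0,0,0,0,0]])

```text
time_s: 13.65
tool_pos: [0.5192, -0.1578, 0.042]
tool_rot: [179.8, -0.8, 173.1]
force: [-20.6, 3.0, 16.6]
grip_width: 0.0004
grasp_force: 10.4
```

```bash
python3 st.py; python3 pk.py pics/s5.png
```

```text
13.65 [ 0.5192 -0.1578  0.042 ] jig [-50.  -44.2  42. ] rot [179.85  -0.85 173.05] F [-20.6   3.   16.6] w 0.0004
mask 0.9 277 282 242 257 blue centroid 280.1232876712329 249.17808219178082
0.75 [[273.8, 234.2], [274.0, 241.7], [274.3, 249.1]]
0.5 [[276.9, 236.3], [277.2, 243.9], [277.4, 251.4]]
0.3 [[278.7, 238.3], [278.9, 246.0], [279.1, 253.4]]
0.15 [[279.4, 240.0], [279.6, 247.6], [279.9, 255.1]]
0 [[279.8, 241.7], [280.0, 249.4], [280.2, 256.9]]
-0.15 [[279.6, 243.4], [279.8, 251.1], [280.0, 258.7]]
```

View pics/s5.png

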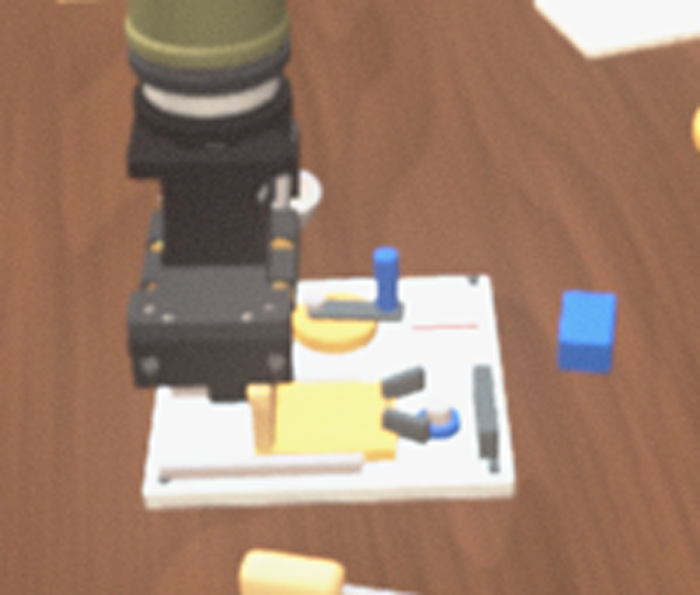

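The side view shows the slide closed: the V jaw has reached just short of the ring, and the peg is still at low at (386,254). I'll back away and measure.

>>> apply_moves(moves=[[0.03,0,0,0,0,0,0],[0.06,0,0,0,0,0,0],[0.12,0,0,0,0,0,0],[0.25,0,0,0,0,0,0],[0.33,0,-0.1,0,0,0,0],[0.33,0,-0.35,0,0,0,0],[0.33,0,-0.6,0,0,0,0],[0.33,0,-0.6,0,0,0,0],[0.33,0,-0.6,0,0,0,0]])

```text
time_s: 14.65
tool_pos: [0.4616, -0.1504, 0.1641]
tool_rot: [179.9, 0.3, 173.1]
force: [0.4, 0.4, -0.5]
grip_width: 0.0001
grasp_force: 0.0
```

```bash
python3 st.py; python3 - <<'E'
from h import *
import cv2
a=viewer.read_camera('top')[130:290,220:450,::-1];b=viewer.read_camera('side')[220:360,170:370,::-1]
cv2.imwrite('pics/t6.png',cv2.resize(a,None,fx=3.4,fy=3.4,interpolation=cv2.INTER_CUBIC))
E
```

```text
14.65 [ 0.4616 -0.1504  0.1641] jig [-108.1  -43.9  164.1] rot [179.92   0.27 173.13] F [ 0.4  0.4 -0.5] w 0.0001
```

View pics/t6.png

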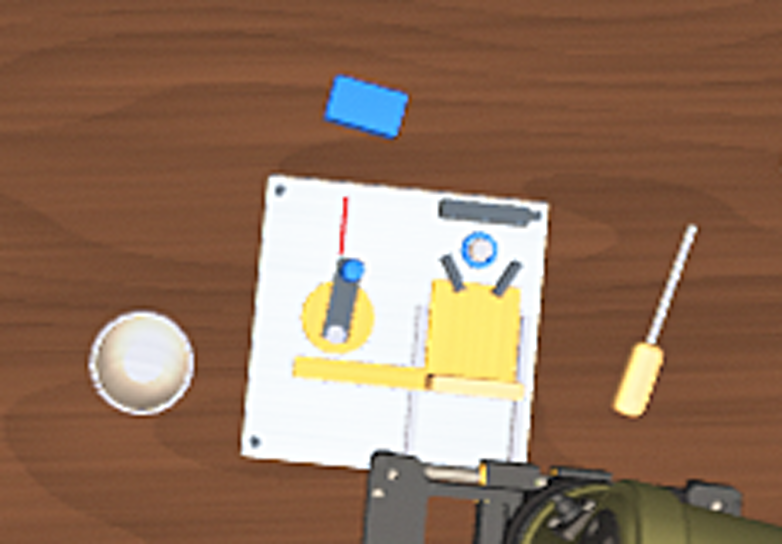

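The top view shows the slide advanced about 31 mm from roughly 5.5 mm, so about 36 mm. The follower is just clear of the disc, the peg is on the line, and nothing else has moved. I'll press once more, lightly, to confirm the stop.

>>> apply_moves(moves=[[0,0,-0.0,0,0,0,0],[0,0,0.25,0,0,0,0],[0,0,0.45,0,0,0,0],[0,0,0.57,0,0,0,0],[0,0,0.57,0,0,0,0],[-0.1,0,0.57,0,0,0,0],[-0.2,0,0.57,0,0,0,0],[-0.25,0,0.57,0,0,0,0],[-0.27,0,0.57,0,0,0,0],[-0.28,0,0.57,0,0,0,0],[-0.28,0,0.57,0,0,0,0]])

```text
time_s: 15.85
tool_pos: [0.5157, -0.1573, 0.0487]
tool_rot: [180.0, -0.0, 173.1]
force: [0.3, 0.2, 0.2]
grip_width: 0.0005
grasp_force: 0.0
```

>>> apply_moves(moves=[[-0.01,0,0,0,0,0,0],[-0.01,0,0,0,0,0,0]])

```text
time_s: 16.05
tool_pos: [0.5179, -0.1574, 0.0487]
tool_rot: [180.0, 0.0, 173.1]
force: [0.3, 0.0, -0.4]
grip_width: 0.0007
grasp_force: 0.0
```

>>> apply_moves(moves=[[-0.01,0,0,0,0,0,0],[-0.01,0,0,0,0,0,0]])

```text
time_s: 16.25
tool_pos: [0.5192, -0.1576, 0.0484]
tool_rot: [180.0, -0.1, 173.1]
force: [-3.0, 0.2, 2.6]
grip_width: 0.0003
grasp_force: 1.6
```

>>> apply_moves(moves=[[-0.01,0,0,0,0,0,0],[-0.01,0,0,0,0,0,0]])

```text
time_s: 16.45
tool_pos: [0.5192, -0.1576, 0.0481]
tool_rot: [179.9, -0.4, 173.1]
force: [-8.6, 1.8, 6.9]
grip_width: 0.0
grasp_force: 4.2
```

>>> apply_moves(moves=[[0.03,0,0,0,0,0,0],[0.06,0,0,0,0,0,0],[0.12,0,0,0,0,0,0],[0.25,0,0,0,0,0,0],[0.33,0,-0.1,0,0,0,0],[0.33,0,-0.35,0,0,0,0],[0.33,0,-0.6,0,0,0,0],[0.33,0,-0.6,0,0,0,0],[0.33,0,-0.6,0,0,0,0]])

```text
time_s: 17.35
tool_pos: [0.457, -0.15, 0.1698]
tool_rot: [179.9, 0.2, 173.1]
force: [0.3, 0.3, -0.7]
grip_width: 0.0005
grasp_force: 0.0
```

```bash
python3 - <<'E'
from h import *
import cv2
from scipy.ndimage import map_coordinates as mc
jt=np.array([0.57232619,-0.12007485,-0.12107387])
im1=viewer.read_camera('top'); im0=cv2.imread('pics/top0.png')[:,:,::-1]
def prof(im,xs,ys,z):
    out=[]
    for x in xs:
        uv=proj('top',J2W(jt,[[x/1e3,y/1e3,z] for y in ys])); out.append(mc(im[:,:,2].astype(float),[uv[:,1],uv[:,0]],order=1).mean())
    return np.array(out)
def edge(im,a,b,ys,z):
    xs=np.arange(a,b,.25); p=prof(im,xs,ys,z); g=np.abs(np.gradient(p)); g[g<.4*g.max()]=0; i=g.argmax(); w=slice(max(0,i-16),i+17); return round((xs[w]*g[w]).sum()/g[w].sum(),2), p[0].round(),p[-1].round()
yy=np.linspace(-62,-22,30)
print('pad rear top edge', edge(im0,-85,-64,yy,.062),edge(im1,-52,-33,yy,.062))
yf=np.linspace(10,40,20)
print('follower rear', edge(im0,-85,-62,yf,.023),edge(im1,-52,-32,yf,.023)); 
print('follower front', edge(im0,-62,-40,yf,.023),edge(im1,-35,-22,np.linspace(5,20,20),.023))
print('base front/rear edge', edge(im0,88,102,np.linspace(-60,90,60),.012),edge(im0,-102,-88,np.linspace(-60,-90,40)*-1,.012))
E
python3 st.py
```

```text
pad rear top edge (np.float64(-68.86), np.float64(252.0), np.float64(181.0)) (np.float64(-38.25), np.float64(252.0), np.float64(182.0))
follower rear (np.float64(-68.39), np.float64(254.0), np.float64(116.0)) (np.float64(-37.79), np.float64(253.0), np.float64(115.0))
follower front (np.float64(-54.39), np.float64(116.0), np.float64(252.0)) (np.float64(-23.68), np.float64(107.0), np.float64(237.0))
base front/rear edge (np.float64(96.24), np.float64(213.0), np.float64(53.0)) (np.float64(-94.02), np.float64(53.0), np.float64(254.0))
17.4 [ 0.456  -0.1497  0.1684] jig [-113.7  -43.9  168.4] rot [1.7994e+02 3.0000e-02 1.7312e+02] F [-0.3 -0.6 -0.6] w 0.001
```

```bash
python3 -c "
from cell import env
print(env.sign_off())"
```

```text
the job is handed in; nothing more can be done
None
```

I set the cam at low first (peg over the red line, about -0.04 rad), then pushed the slide home (about 36 mm measured, peak push about 21 N). The fingers are clear, nothing else looked moved, and the job was handed in at about 17.4 s; no verdict was returned.

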